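# Display the long wooden nameplate on the sloping stand and shut its drawer

### The arm

A 6-joint arm with a two-finger parallel gripper is mounted at the origin on the work surface. World frame = base frame: x ahead of the robot, y to its left, z up, the work surface at z = 0. Lengths are in m, angles in rad, forces in N, time in s.
With the tool pointing down it reaches from about 0.25 to 0.725 m from the base axis. Payload 4 kg.
Tool frame: the origin (TCP) lies at the very end of the fingers, on their centre line; the grasp point (between the pads) lies 19 mm behind it; z points along the fingers, y is the line along which they close (so a half turn about z gives the same grasp; the last joint's range is limited). The gripper opens to 85 mm and grips with 20 to 120 N. Pads are 22 mm wide; open, the fingers measure 114 mm over their backs; the gripper's body (76 mm by 85 mm) begins 54 mm behind the grasp point. The pads swing forward as they close: fully open they stand 13 mm farther back than shut.
Start: joints at [1.206, 0.241, 0.005, 1.335, 0, 1.571], TCP at [0.178, 0.467, 0.231] pointing down, gripper open.
Joint ranges: [-2.72, 2.72], [-1.05, 1.87], [-1.09, 1.28], [-1.99, 2.15], [-1.42, 1.44], [-3.14, 3.14]. Speed limits (rad/s): [2.79, 2.79, 3.14, 3.14, 3.14, 3.14].

### API

Orientations are given as a unit quaternion [x, y, z, w].
In Python, from workcell import monitor, viewer, job gives the robot as it stands.
- The arm moves only by the tool arm_command, never from a script. Its argument "increments" is a list of rows, each an object of numbers: "dx", "dy", "dz": the shift along the tool's x, y, z in cm; "wx", "wy", "wz": the turn, a rotation vector about the tool's x, y, z in rad; "grip": the finger opening in cm, from 0 to 8.54. In form: [{"dx": .., "dy": .., "dz": .., "wx": .., "wy": .., "wz": .., "grip": ..}, ...]. A call has 1 to 10 rows; each row is the pose to reach, as a shift and turn from the pose commanded when the call began, along the tool's axes at that moment; what a row does not reach only later rows make up. A row lasts 1/10 s, in which the tool goes at most 50 mm and 8.59 degrees, less where a joint would pass 70% of its speed; a pose out of reach is approached as far as the arm can. A call with a gripper value outside its range is refused whole. The fingers move at their own pace and stop on an object; the grip force is fixed at half the most. Time passes only in rows, so rows that repeat a pose let the fingers close. It gives the time, the measured TCP pose, the force, the opening and the grip force at its end, in the units of the state.
- monitor.get_obs(): the state, without advancing time (a new reading comes with each control period).
- viewer.camera(name): name is "scene" or "side" or "wrist"; returns (picture, depth): 384x512x3 uint8, red, green, blue; 384x512 float32, m along the optical axis (not along the pixel's ray), 0 where there is no reading.
- viewer.get_calibration(name): a dict with "fovy" (degrees; the focal length in pixels is half the picture's height over the tangent of half this angle, whatever the lens; pixels are square), "cx", "cy" (the principal point, pixels), "dist_coeffs" ([k1, k2, p1, p2, k3] as OpenCV has them; the pictures are not rectified), "view" (4x4, takes a point from world to camera coordinates). Camera axes: x right, y up, looking along -z (the intrinsics and any distortion apply to the point x, -y, -z); pixel columns grow to the right and rows downward; lengths in m; the calibration is good to about 2 mm. A picture is of the moment at which its call begins: read the wrist's pose just before it. get_calibration takes no time and is no camera call; for the wrist camera it gives the pose at the moment of the call.
- job.job_done(): hands the job in; it is judged then, once.
The state is a dict: "clock": time; "joint_pos": joint angles; "joint_vel": joint speeds; "tau": joint torques, N m; "eef_pos": TCP position; "tool_rot": TCP orientation; "ft_force": force on the tool from outside, world axes, zero at the start; "ft_torque": the same for the moment, N m; "grip_width": finger opening in m; "grasp_force": force on a finger pad.
Only numpy, scipy, OpenCV 4.12 (cv2) and the standard library are available. Lean on these libraries where they do the work, as an engineer would, in place of code of your own. Each camera call takes 0.05 s, during which the arm holds its last target. There are 200 camera calls.

### The job

Put the finished long wooden nameplate on show: lay it gently, without dropping it, decorated face up across both dark sloping rails of the plywood stand, roughly centred, its long lower edge resting against the two lips. Push the stand's open drawer fully home as well. Leave the short nameplate and the other loose things on the table where they are.

Things in the scene. Friction and masses are not known exactly. Their poses are not given: they have to be found in the camera images.
- nameplate: long nameplate: pale wood bar, dark bark edges, burnt leaves on its upper face, 170 x 56 x 16 mm, about 110 g; starts flat on the table, decorated face up. Its straight parallel edges are 130 mm long, the ends beyond taper. Origin: centre of its underside; x along its length, y across its width, z out of the decorated face. Either end may go left or right on the stand
- short_plate: a shorter nameplate of the same wood, 105 x 56 x 16 mm, loose, to be left alone. Origin: centre of its underside; x along its length
- stand: plywood display stand, fixed: a box 160 mm deep (x), 200 mm wide (y), 55 mm high with a drawer in its front (-x) face; on its roof two dark-wood rails slope up at 20 degrees away from the drawer side (see rack), their upper ends 123 mm above the table. Origin: centre of its underside, on the table; z up
- rack: the stand's two sloping dark rails, 20 mm wide, centre lines at y = +-55 mm, 110 mm long, open between. Each ends below in a lip 20 mm wide, 16 high, stop face at x = 0; 90 mm gap between lips. Origin: midway between the stop faces on the plane of the rail tops, 85 mm over the table, 35 mm behind the box front; x up the slope, z out of it. Plate home: origin at (28, 0, 0) mm, length along y
- drawer (a joint): opening of the stand's drawer in m: 0 = fully home, grows as it comes out towards the stand's -x; up to 0.11. It slides with light friction (about 1.5 N) and stays where it is left
- drawer_knob (a point): centre of the outer face of the drawer's round wooden knob (26 mm across, face 20 mm out from the drawer's front panel), 30 mm above the table; pushing here along the stand's +x shuts the drawer. The front panel is 170 mm wide, its top edge 44 mm above the table; when home it is flush with the box front
- slice: round wood slice with bark, 130 mm across, 14 mm thick, loose, to be left alone. Origin: centre of its underside
- sanding_block: cork sanding block 95 x 52 x 32 mm, loose, to be left alone. Origin: centre of its underside
- brush_pot: white pot 76 mm across and 90 mm high with brushes standing to 205 mm, loose, to be left alone. Origin: centre of its underside

How it is judged:
At the end, for the whole second after the job is handed in: The long nameplate lies still and flat on both rails (4 mm, 0.1 rad), face up, square across them within 0.12 rad, centred within 25 mm, lower edge within 8 mm of the lips; drawer within 5 mm of home; the four loose bystanders within 30 mm of their starts; nothing held (x of nameplate in the frame of rack between 0.024 and 0.036 m and y of nameplate in the frame of rack between -0.025 and 0.025 m and z of nameplate in the frame of rack between -0.004 and 0.004 m and angle between the x axis of nameplate and the y axis of rack, either way round below 0.12 rad and angle between the z axis of nameplate and the z axis of rack, either way round below 0.1 rad and angle between nameplate's own z axis and vertical below 0.6 rad and linear speed of nameplate below 0.02 m/s and value of joint drawer below 0.005 m and distance of each of short_plate, slice, sanding_block, brush_pot from where it was at the start of the episode below 0.03 m); the robot touches nothing.
It fails at once if the long nameplate is dropped or flung: moving faster than 0.6 m/s while the fingers do not touch it (linear speed of nameplate above 0.6 m/s and contact force between nameplate and the fingers below 0.01 N).
It fails at once if the short nameplate, slice, sanding block or brush pot is shifted by more than 30 mm (distance of any of short_plate, slice, sanding_block, brush_pot from where it was at the start of the episode above 0.03 m).
It also fails if it takes over 54 s, if anything falls off the work surface, if the arm or the gripper's body presses on something with over 40 N, if the wrist force passes 120 N, or if a joint passes its speed limit or range.

## Working session

There is one attempt and no reset: what is moved stays moved. The work goes in short steps, Python scripts to look and compute and a tool call to move; the robot and the scene stay as the last step left them, time stands still between calls to the robot, and variables do not carry over. Pictures are saved under pics/ and viewed, at most 10 in all, crops included, and the job is handed in when it is done.

Besides the shell and the picture viewer there is one more tool, called after ">>>" as name(argument=value, ...), one argument or row to a line, values as JSON. arm_command: Moves the arm, as the interface text tells. Its arguments: {"type":"object","properties":{"increments":{"type":"array","items":{"type":"object","properties":{"dx":{"type":"number"},"dy":{"type":"number"},"dz":{"type":"number"},"wx":{"type":"number"},"wy":{"type":"number"},"wz":{"type":"number"},"grip":{"type":"number"}}}}},"required":["increments"]}

```bash
mkdir -p pics
cat > h.py <<'E'
import numpy as np, cv2
from workcell import monitor, viewer, job
from scipy.spatial.transform import Rotation as R
def grab(n,fn=None):
    cal=viewer.get_calibration(n); p,d=viewer.camera(n)
    np.savez(f'{n}.npz',p=p,d=d,view=np.array(cal['view']),k=np.array([cal['fovy'],cal['cx'],cal['cy']]),dist=np.array(cal['dist_coeffs']))
    if fn: cv2.imwrite(f'pics/{fn}.png',p[...,::-1])
def load(n):
    return np.load(f'{n}.npz')
def cloud(n):
    c=load(n); f=192/np.tan(np.radians(c['k'][0])/2); K=np.array([[f,0,c['k'][1]],[0,f,c['k'][2]],[0,0,1]])
    h,w=c['d'].shape
    uv=np.stack(np.meshgrid(np.arange(w),np.arange(h)),-1).reshape(-1,1,2).astype(float)
    n_=cv2.undistortPoints(uv,K,c['dist']).reshape(h,w,2)
    d=c['d'].astype(float); P=np.stack([n_[...,0]*d,-n_[...,1]*d,-d,np.ones_like(d)],-1)
    W=P@np.linalg.inv(c['view']).T
    W[d==0]=np.nan
    return W[...,:3]
E
python3 - <<'E'
from h import *
for n in('scene','side','wrist'): grab(n,n+'0')
a=np.hstack([load('scene')['p'],load('side')['p']])
print(monitor.get_obs())
for n in('scene','side'): print(n,np.linalg.inv(load(n)['view'])[:3,3])
E
```

```text
{'clock': 0.15, 'joint_pos': array([1.20600444e+00, 2.41230150e-01, 4.04378509e-03, 1.33521919e+00,
       3.57901822e-06, 1.57075697e+00]), 'joint_vel': array([-0.00063426, -0.00230523,  0.00457719, -0.00118467, -0.00033876,
        0.0009486 ]), 'tau': array([ 4.85046603e-04, -3.72636545e+01,  2.52638340e+01,  1.23485908e-02,
        4.38821860e-05, -8.96252118e-06]), 'eef_pos': array([0.17820448, 0.46664913, 0.23062621]), 'tool_rot': array([ 1.81366882e-01,  9.83415175e-01, -7.90940617e-04, -1.47721544e-04]), 'ft_force': array([-0.15250131, -0.43642594,  0.48950406]), 'ft_torque': array([0.04291683, 0.02134935, 0.03581882]), 'grasp_force': 0.0, 'grip_width': 0.0853308421597639}
scene [1.29805485 0.19899441 0.86785917]
side [ 0.40370427 -0.53025757  0.53695275]
```

View pics/scene0.png

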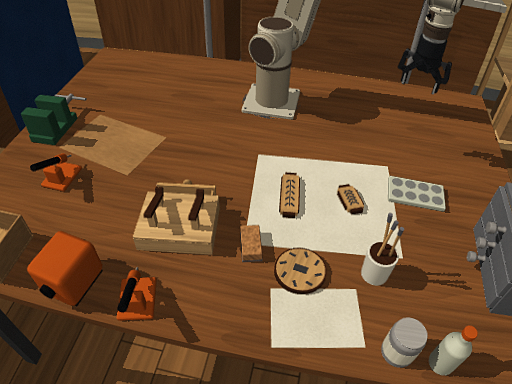

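View pics/side0.png

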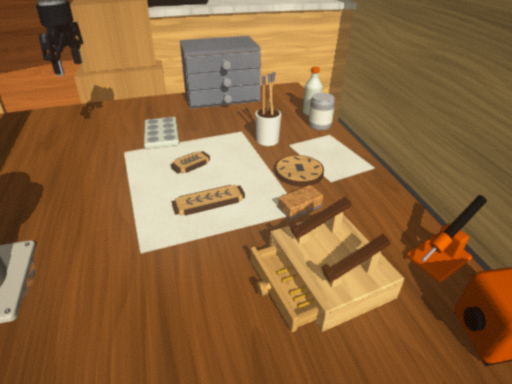

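The scene view has the long plate at (290,195), the short one at (350,198) and the stand at (178,220). In the side view the long plate is at (208,200), and the open drawer's knob at (262,288) faces the robot. Next I'll get poses from depth.

Run:
```python
from h import *
W=cloud('side'); Ws=cloud('scene')
def rect(P,lbl):
    r=cv2.minAreaRect(P[:,:2].astype(np.float32)); print(lbl,len(P),np.round(r[0],4),np.round(r[1],4),round(r[2],1),'z',np.round(np.nanpercentile(P[:,2],[5,50,95]),4), 'mean',np.round(P.mean(0),4))
def obj(W,x0,x1,y0,y1,zlo,zhi):
    s=W[y0:y1,x0:x1].reshape(-1,3); s=s[~np.isnan(s[:,0])]; return s[(s[:,2]>zlo)&(s[:,2]<zhi)]
rect(obj(W,165,255,178,222,.011,.03),'plate side'); rect(obj(Ws,272,308,165,225,.011,.03),'plate scene')
rect(obj(Ws,330,372,178,220,.011,.03),'short')
rect(obj(Ws,236,266,220,268,.025,.05),'block')
rect(obj(Ws,270,330,245,298,.010,.03),'slice')
rect(obj(Ws,355,400,225,290,.03,.3),'pot')
S=obj(W,240,405,190,335,.035,.2); 
rect(S[(S[:,2]>.065)&(S[:,2]<.2)],'rails side')
S2=obj(Ws,130,222,175,255,.03,.2)
rect(S2[(S2[:,2]>.065)],'rails scene'); rect(S2[(S2[:,2]<.06)&(S2[:,2]>.048)],'box scene')
rect(S[(S[:,2]<.06)&(S[:,2]>.05)],'box side'); rect(S[(S[:,2]<.046)&(S[:,2]>.038)],'drawer side')
for u,v in [(261,287),(263,289),(259,287)]: print('knob',W[v,u])
# paint height map top view
H=np.zeros((400,400),np.uint8)
for A in (S,S2):
  i=((A[:,0]-.2)*1000).astype(int);j=((A[:,1]+.5)*1000).astype(int)
  k=(i>=0)&(i<400)&(j>=0)&(j<400)
  np.maximum.at(H,(399-i[k],399-j[k]),np.clip(A[k,2]*2000,0,255).astype(np.uint8))
cv2.imwrite('pics/h.png',cv2.resize(cv2.applyColorMap(H,2),(600,600),interpolation=0))
```

```text
plate side 1136 [0.4731 0.1415] [0.1692 0.0594] 6.5 z [0.0131 0.0168 0.0184] mean [0.4711 0.1378 0.0166]
plate scene 776 [0.4738 0.1427] [0.1726 0.0561] 6.8 z [0.0125 0.0153 0.018 ] mean [0.4781 0.1432 0.0153]
short 465 [0.4518 0.3178] [0.1078 0.0585] 24.6 z [0.0127 0.0157 0.0185] mean [0.4539 0.3184 0.0156]
block 575 [0.6752 0.0713] [0.0954 0.0502] 16.7 z [0.0285 0.0317 0.0346] mean [0.6791 0.0722 0.0316]
slice 1848 [0.7244 0.2075] [0.129  0.1317] 81.6 z [0.0122 0.0148 0.0173] mean [0.7274 0.2081 0.0148]
pot 1191 [0.6931 0.3944] [0.0734 0.0738] 81.4 z [0.0399 0.0907 0.1762] mean [0.7041 0.3908 0.0938]
rails side 2199 [ 0.6599 -0.1321] [0.1227 0.1319] 9.0 z [0.0707 0.0975 0.1192] mean [ 0.6628 -0.1406  0.0969]
rails scene 732 [ 0.6608 -0.1308] [0.1243 0.1301] 8.5 z [0.0702 0.0958 0.1197] mean [ 0.6685 -0.131   0.0967]
box scene 2894 [ 0.6604 -0.1306] [0.1637 0.2002] 8.9 z [0.0517 0.0547 0.0575] mean [ 0.6714 -0.1238  0.0547]
box side 5600 [ 0.6595 -0.1319] [0.1615 0.2012] 8.9 z [0.0534 0.0552 0.0568] mean [ 0.651  -0.1528  0.0551]
drawer side 836 [ 0.6022 -0.1831] [0.1527 0.271 ] 47.9 z [0.0387 0.0434 0.0455] mean [ 0.5711 -0.1778  0.0428]
knob [ 0.51570392 -0.16030347  0.04232735]
knob [ 0.51886669 -0.16180205  0.03774935]
knob [ 0.51365334 -0.15530933  0.03684372]
```

View pics/h.png

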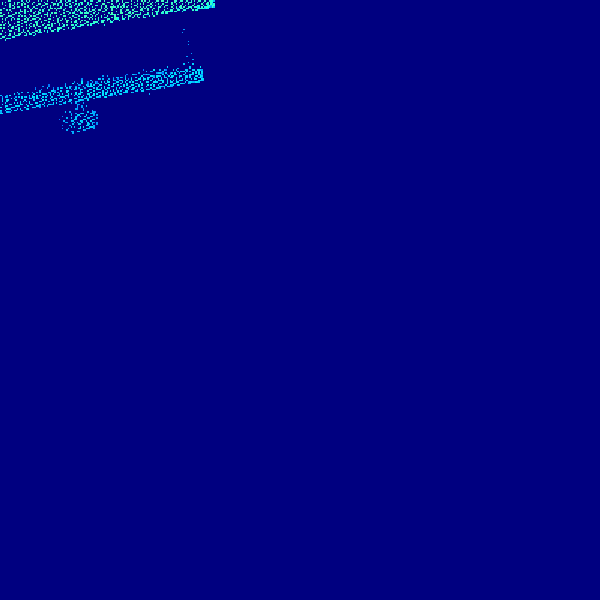

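The map fixes the stand's yaw sign as +8.9°. The stand is at about (0.660,-0.131). The plate is at (0.4735,0.142), yaw 6.6°, and the drawer is out about 45 mm. Next is a move planner for the approach above the plate.

```bash
cat > plan.py <<'E'
from h import *
Y=np.radians(8.9); C=np.array([.660,-.131,0]); e=np.array([np.cos(Y),np.sin(Y),0]); n=np.array([-np.sin(Y),np.cos(Y),0]); Z=np.array([0,0,1.])
t=np.radians(20); rx=np.cos(t)*e+np.sin(t)*Z; rz=-np.sin(t)*e+np.cos(t)*Z; ro=C-.045*e+.085*Z
def rot(y,z): y=y/np.linalg.norm(y); z=z/np.linalg.norm(z); return R.from_matrix(np.c_[np.cross(y,z),y,z])
def down(deg): a=np.radians(deg); return rot(np.array([np.cos(a),np.sin(a),0]),-Z)
def go(p,Rt,o=None):
    o=o or monitor.get_obs(); R0=R.from_quat(o['tool_rot']); d=R0.inv().apply(np.array(p)-o['eef_pos'])*100
    w=(R0.inv()*Rt).as_rotvec()
    print('d cm',np.round(d,2),'w',np.round(w,3),'rows>=',round(max(np.linalg.norm(d)/5,np.linalg.norm(w)/.15),1))
    return p,Rt
E
python3 - <<'E'
from plan import *
go([.4735,.142,.10],down(96.6)); go([.4735,.142,.002],down(96.6))
E
```

```text
d cm [-39.17 -19.77  13.09] w [-0.002 -0.    -0.48 ] rows>= 9.2
d cm [-39.17 -19.76  22.89] w [-0.002 -0.    -0.48 ] rows>= 9.9
```

>>> arm_command(
  increments=[
    {"dx": -4,"dy": -2,"dz": 0.5,"wz": -0.05,"grip": 8.5},
    {"dx": -8,"dy": -4,"dz": 1,"wz": -0.1,"grip": 8.5},
    {"dx": -12,"dy": -6,"dz": 2,"wz": -0.16,"grip": 8.5},
    {"dx": -16,"dy": -8,"dz": 3,"wz": -0.22,"grip": 8.5},
    {"dx": -20,"dy": -10,"dz": 4,"wz": -0.28,"grip": 8.5},
    {"dx": -24,"dy": -12,"dz": 6,"wz": -0.34,"grip": 8.5},
    {"dx": -28,"dy": -14,"dz": 8,"wz": -0.4,"grip": 8.5},
    {"dx": -32,"dy": -16,"dz": 10,"wz": -0.45,"grip": 8.5},
    {"dx": -36,"dy": -18,"dz": 11.5,"wz": -0.48,"grip": 8.5},
    {"dx": -39.2,"dy": -19.8,"dz": 13,"wz": -0.48,"grip": 8.5},
  ],
)

```text
validation failed for argument at $.in...
```

>>> arm_command(
  increments=[
    {"grip": 8.5},
    {"grip": 8.5},
    {"grip": 8.5},
  ],
)

```text
validation failed for argument at $.in...
```

Run:
```python
from plan import *
grab('wrist','w1')
o=monitor.get_obs(); print(o['clock'],o['eef_pos'],o['joint_pos'])
W=cloud('wrist').reshape(-1,3); k=(W[:,2]>.011)&(W[:,2]<.03)&(abs(W[:,0]-.4735)<.11)&(abs(W[:,1]-.142)<.05); P=W[k]
print(cv2.minAreaRect(P[:,:2].astype(np.float32)),np.percentile(P[:,2],[5,50,95]),len(P))
go([.4735,.142,.002],down(96.6))
```

```text
0.2 [0.17822169 0.46673255 0.23073963] [1.20602182e+00 2.41129551e-01 4.20923833e-03 1.33521396e+00
 2.00201829e-05 1.57075423e+00]
((0.38687264919281006, 0.11849203705787659), (0.0007448034593835473, 0.006564479786902666), 8.652281761169434) [0.01136498 0.01205387 0.01323644] 5
d cm [-39.17 -19.77  22.9 ] w [-0.001 -0.    -0.48 ] rows>= 9.9
```

View pics/w1.png

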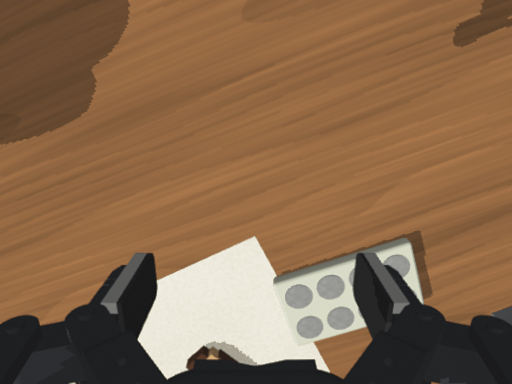

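The move was refused, so the arm hasn't moved; the picture is the start view (paint tray at (350,290)). Every field probably has to be present.

>>> arm_command(
  increments=[
    {"dx": -4,"dy": -2,"dz": 0.5,"wx": 0,"wy": 0,"wz": -0.05,"grip": 8.5},
    {"dx": -8,"dy": -4,"dz": 1,"wx": 0,"wy": 0,"wz": -0.1,"grip": 8.5},
    {"dx": -12,"dy": -6,"dz": 2,"wx": 0,"wy": 0,"wz": -0.16,"grip": 8.5},
    {"dx": -16,"dy": -8,"dz": 3,"wx": 0,"wy": 0,"wz": -0.22,"grip": 8.5},
    {"dx": -20,"dy": -10,"dz": 4,"wx": 0,"wy": 0,"wz": -0.28,"grip": 8.5},
    {"dx": -24,"dy": -12,"dz": 6,"wx": 0,"wy": 0,"wz": -0.34,"grip": 8.5},
    {"dx": -28,"dy": -14,"dz": 8,"wx": 0,"wy": 0,"wz": -0.4,"grip": 8.5},
    {"dx": -32,"dy": -16,"dz": 10,"wx": 0,"wy": 0,"wz": -0.45,"grip": 8.5},
    {"dx": -36,"dy": -18,"dz": 11.5,"wx": 0,"wy": 0,"wz": -0.48,"grip": 8.5},
    {"dx": -39.2,"dy": -19.8,"dz": 13,"wx": 0,"wy": 0,"wz": -0.48,"grip": 8.5},
  ],
)

```text
clock: 1.2
eef_pos: [0.4753, 0.1403, 0.1005]
tool_rot: [-0.057, 0.998, -0.0, 0.0]
ft_force: [0.0, 0.5, -0.5]
grip_width: 0.085
grasp_force: 0.0
```

>>> arm_command(
  increments=[
    {"dx": 0,"dy": 0,"dz": 0,"wx": 0,"wy": 0,"wz": 0,"grip": 8.5},
    {"dx": 0,"dy": 0,"dz": 0,"wx": 0,"wy": 0,"wz": 0,"grip": 8.5},
  ],
)

```text
clock: 1.4
eef_pos: [0.4736, 0.1415, 0.1006]
tool_rot: [-0.056, 0.998, -0.0, -0.001]
ft_force: [-0.3, 0.2, 0.6]
grip_width: 0.0853
grasp_force: 0.0
```

Run:
```python
from plan import *
grab('wrist','w2')
o=monitor.get_obs(); print(o['clock'],o['eef_pos'],o['joint_pos'])
W=cloud('wrist').reshape(-1,3); k=(W[:,2]>.011)&(W[:,2]<.022)&(abs(W[:,0]-.4735)<.11)&(abs(W[:,1]-.142)<.05); P=W[k]
print(cv2.minAreaRect(P[:,:2].astype(np.float32)),np.percentile(P[:,2],[5,50,95]),len(P))
go([.4735,.142,.002],down(96.6))
```

```text
1.45 [0.47351774 0.14231062 0.10117073] [ 2.91688726e-01  3.28607632e-01 -2.32601752e-01  1.01052938e+00
  4.27866449e-04  1.76989751e-01]
((0.4697651267051697, 0.14060412347316742), (0.17051078379154205, 0.05636976659297943), 6.701387405395508) [0.01489376 0.01598966 0.01712589] 17634
d cm [-0.   -0.03  9.92] w [ 0.    -0.001 -0.   ] rows>= 2.0
```

View pics/w2.png

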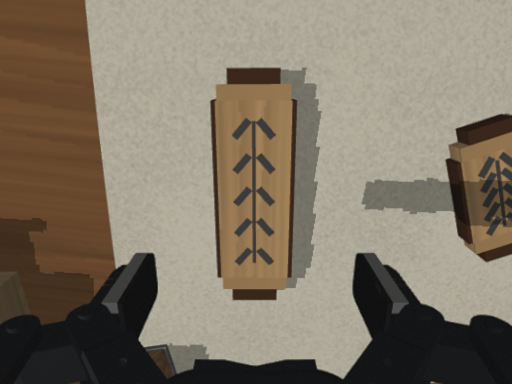

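The long plate is centred between the fingers (body x 212–296, y 68–300) and the short plate is well clear at (485,190). Descend and grip.

>>> arm_command(
  increments=[
    {"dx": 0.1,"dy": 0,"dz": 2.5,"wx": 0,"wy": 0,"wz": 0,"grip": 8.5},
    {"dx": 0.1,"dy": 0,"dz": 5,"wx": 0,"wy": 0,"wz": 0,"grip": 8.5},
    {"dx": 0.1,"dy": 0,"dz": 7.5,"wx": 0,"wy": 0,"wz": 0,"grip": 8.5},
    {"dx": 0.1,"dy": 0,"dz": 9,"wx": 0,"wy": 0,"wz": 0,"grip": 8.5},
    {"dx": 0.1,"dy": 0,"dz": 9.7,"wx": 0,"wy": 0,"wz": 0,"grip": 8.5},
    {"dx": 0.1,"dy": 0,"dz": 9.8,"wx": 0,"wy": 0,"wz": 0,"grip": 7},
    {"dx": 0.1,"dy": 0,"dz": 9.8,"wx": 0,"wy": 0,"wz": 0,"grip": 6},
    {"dx": 0.1,"dy": 0,"dz": 9.8,"wx": 0,"wy": 0,"wz": 0,"grip": 4.5},
    {"dx": 0.1,"dy": 0,"dz": 9.8,"wx": 0,"wy": 0,"wz": 0,"grip": 4.5},
    {"dx": 0.1,"dy": 0,"dz": 9.8,"wx": 0,"wy": 0,"wz": 0,"grip": 4.5},
  ],
)

```text
clock: 2.45
eef_pos: [0.4739, 0.1428, 0.0049]
tool_rot: [-0.058, 0.998, 0.001, 0.001]
ft_force: [-1.0, 1.6, 5.9]
grip_width: 0.0541
grasp_force: 63.9
```

>>> arm_command(
  increments=[
    {"dx": 0,"dy": 0,"dz": 0,"wx": 0,"wy": 0,"wz": 0,"grip": 4.5},
    {"dx": 0,"dy": 0,"dz": 0,"wx": 0,"wy": 0,"wz": 0,"grip": 4.5},
    {"dx": 0,"dy": 0,"dz": 0,"wx": 0,"wy": 0,"wz": 0,"grip": 4.5},
  ],
)

```text
clock: 2.75
eef_pos: [0.4738, 0.1428, 0.0049]
tool_rot: [-0.058, 0.998, 0.001, 0.001]
ft_force: [-1.7, 0.6, 6.0]
grip_width: 0.0539
grasp_force: 63.9
```

>>> arm_command(
  increments=[
    {"dx": 0,"dy": 0,"dz": -1,"wx": 0,"wy": 0,"wz": 0,"grip": 4.5},
    {"dx": 0,"dy": 0,"dz": -3,"wx": 0,"wy": 0,"wz": 0,"grip": 4.5},
    {"dx": 0,"dy": 0,"dz": -6,"wx": 0,"wy": 0,"wz": 0,"grip": 4.5},
    {"dx": 0,"dy": 0,"dz": -9,"wx": 0,"wy": 0,"wz": 0,"grip": 4.5},
    {"dx": 0,"dy": 0,"dz": -12,"wx": 0,"wy": 0,"wz": 0,"grip": 4.5},
    {"dx": 0,"dy": 0,"dz": -15,"wx": 0,"wy": 0,"wz": 0,"grip": 4.5},
    {"dx": 0,"dy": 0,"dz": -18,"wx": 0,"wy": 0,"wz": 0,"grip": 4.5},
    {"dx": 0,"dy": 0,"dz": -20,"wx": 0,"wy": 0,"wz": 0,"grip": 4.5},
    {"dx": 0,"dy": 0,"dz": -20,"wx": 0,"wy": 0,"wz": 0,"grip": 4.5},
    {"dx": 0,"dy": 0,"dz": -20,"wx": 0,"wy": 0,"wz": 0,"grip": 4.5},
  ],
)

```text
clock: 3.75
eef_pos: [0.4729, 0.1421, 0.2034]
tool_rot: [-0.057, 0.998, 0.0, 0.0]
ft_force: [-0.1, -0.0, -1.7]
grip_width: 0.054
grasp_force: 63.6
```

```bash
cat >> plan.py <<'E'
def place(x,h,y=0): return ro+x*rx+y*n+(h+.0049)*rz, rot(rx,-rz)
E
python3 - <<'E'
from plan import *
o=monitor.get_obs(); print(o['clock'],o['eef_pos'],o['ft_force'],o['grip_width'])
p,r=place(.033,.09); go(p,r); print(p)
go(p,down(8.9)); go([.55,0,.22],down(52))
E
```

```text
3.75 [0.47287454 0.14206159 0.20337206] [-0.11492529 -0.02064379 -1.72490002] 0.05401750521493931
d cm [-10.81 -29.46   1.8 ] w [-0.277 -0.266  1.514] rows>= 10.4
[ 0.61411138 -0.13818597  0.18546349]
d cm [-10.81 -29.46   1.8 ] w [1.000e-03 0.000e+00 1.531e+00] rows>= 10.2
d cm [ -6.03 -15.    -1.66] w [0.    0.001 0.778] rows>= 5.2
```

>>> arm_command(
  increments=[
    {"dx": -0.5,"dy": -1,"dz": 0,"wx": 0,"wy": 0,"wz": 0.06,"grip": 4.5},
    {"dx": -1.2,"dy": -3,"dz": 0,"wx": 0,"wy": 0,"wz": 0.16,"grip": 4.5},
    {"dx": -2.1,"dy": -5.5,"dz": 0,"wx": 0,"wy": 0,"wz": 0.28,"grip": 4.5},
    {"dx": -3,"dy": -8,"dz": 0,"wx": 0,"wy": 0,"wz": 0.4,"grip": 4.5},
    {"dx": -4,"dy": -10.5,"dz": 0,"wx": 0,"wy": 0,"wz": 0.53,"grip": 4.5},
    {"dx": -5,"dy": -13,"dz": 0,"wx": 0,"wy": 0,"wz": 0.66,"grip": 4.5},
    {"dx": -6,"dy": -15.5,"dz": 0,"wx": 0,"wy": 0,"wz": 0.79,"grip": 4.5},
    {"dx": -7,"dy": -18,"dz": 0,"wx": 0,"wy": 0,"wz": 0.92,"grip": 4.5},
    {"dx": -7.8,"dy": -20.5,"dz": 0,"wx": 0,"wy": 0,"wz": 1.04,"grip": 4.5},
    {"dx": -8.5,"dy": -22.5,"dz": 0,"wx": 0,"wy": 0,"wz": 1.12,"grip": 4.5},
  ],
)

```text
clock: 4.75
eef_pos: [0.5824, -0.0729, 0.2007]
tool_rot: [0.484, 0.875, -0.001, -0.002]
ft_force: [0.4, 0.5, -1.0]
grip_width: 0.0537
grasp_force: 63.6
```

Run:
```python
from plan import *
p,r=place(.033,.09); go(p,r)
```

```text
d cm [-7.22 -0.78  1.5 ] w [-0.348 -0.073  0.401] rows>= 3.6
```

>>> arm_command(
  increments=[
    {"dx": -0.5,"dy": 0,"dz": 0.1,"wx": -0.03,"wy": -0.01,"wz": 0.04,"grip": 4.5},
    {"dx": -1.5,"dy": 0,"dz": 0.3,"wx": -0.1,"wy": -0.02,"wz": 0.12,"grip": 4.5},
    {"dx": -3,"dy": 0,"dz": 0.6,"wx": -0.17,"wy": -0.03,"wz": 0.2,"grip": 4.5},
    {"dx": -4.5,"dy": 0,"dz": 0.9,"wx": -0.24,"wy": -0.05,"wz": 0.28,"grip": 4.5},
    {"dx": -6,"dy": 0,"dz": 1.2,"wx": -0.3,"wy": -0.06,"wz": 0.35,"grip": 4.5},
    {"dx": -7,"dy": 0,"dz": 1.5,"wx": -0.34,"wy": -0.07,"wz": 0.4,"grip": 4.5},
    {"dx": -7,"dy": 0,"dz": 1.5,"wx": -0.34,"wy": -0.07,"wz": 0.4,"grip": 4.5},
    {"dx": -7,"dy": 0,"dz": 1.5,"wx": -0.34,"wy": -0.07,"wz": 0.4,"grip": 4.5},
  ],
)

```text
clock: 5.55
eef_pos: [0.6193, -0.1303, 0.1864]
tool_rot: [0.638, 0.751, 0.13, 0.109]
ft_force: [-0.6, 0.3, -1.2]
grip_width: 0.0538
grasp_force: 63.7
```

Run:
```python
from plan import *
p,r=place(.033,.025); go(p,r); o=monitor.get_obs(); print(o['eef_pos'],o['ft_force'],o['joint_pos'])
```

```text
d cm [-0.71 -0.58  6.37] w [-0.008 -0.004  0.006] rows>= 1.3
[ 0.6193431  -0.13033038  0.18642093] [-0.64186206  0.29625087 -1.21822041] [-0.27600046  0.29723645 -0.09805115  0.86538939  0.14342103  1.15486386]
```

>>> arm_command(
  increments=[
    {"dx": -0.5,"dy": -0.4,"dz": 1,"wx": -0.008,"wy": -0.004,"wz": 0.006,"grip": 4.5},
    {"dx": -0.7,"dy": -0.6,"dz": 3,"wx": -0.008,"wy": -0.004,"wz": 0.006,"grip": 4.5},
    {"dx": -0.7,"dy": -0.6,"dz": 5,"wx": -0.008,"wy": -0.004,"wz": 0.006,"grip": 4.5},
    {"dx": -0.7,"dy": -0.6,"dz": 6.3,"wx": -0.008,"wy": -0.004,"wz": 0.006,"grip": 4.5},
    {"dx": -0.7,"dy": -0.6,"dz": 6.3,"wx": -0.008,"wy": -0.004,"wz": 0.006,"grip": 4.5},
    {"dx": -0.7,"dy": -0.6,"dz": 6.3,"wx": -0.008,"wy": -0.004,"wz": 0.006,"grip": 4.5},
  ],
)

```text
clock: 6.15
eef_pos: [0.6375, -0.1346, 0.1269]
tool_rot: [0.64, 0.748, 0.133, 0.115]
ft_force: [-0.1, -0.3, -1.8]
grip_width: 0.054
grasp_force: 63.6
```

Run:
```python
from plan import *
p,r=place(.033,.002); go(p,r); o=monitor.get_obs(); print(o['eef_pos'],o['ft_force'])
grab('side'); grab('scene')
a=load('side')['p'][170:320,230:420]; b=load('scene')['p'][150:270,110:260]
a=cv2.resize(a,None,fx=3,fy=3,interpolation=2); b=cv2.resize(b,(570,450),interpolation=2)
cv2.imwrite('pics/s3.png',cv2.resize(np.hstack([a,b]),(800,316))[...,::-1])
# plate pose in rack frame from cloud
for nme in('side','scene'):
    W=cloud(nme).reshape(-1,3)-ro; q=np.c_[W@rx,W@n,W@rz]
    k=(q[:,2]>.012)&(q[:,2]<.06)&(abs(q[:,1])<.1)&(abs(q[:,1])>.05)&(q[:,0]>-.02)&(q[:,0]<.08); Q=q[k]
    print(nme,k.sum(),np.round(np.percentile(Q,[3,50,97],axis=0),4))
    for s in(-1,1):
        m=Q[(Q[:,1]*s)>.05]; print(s,np.round(np.percentile(m,[2,50,98],axis=0),4)) if len(m) else 0
```

```text
d cm [ 0.01 -0.23  2.49] w [0.003 0.002 0.001] rows>= 0.5
[ 0.63752881 -0.13458709  0.12690609] [-0.12180159 -0.32411429 -1.80479452]
side 882 [[-0.0087 -0.0829  0.0155]
 [ 0.0299 -0.0649  0.042 ]
 [ 0.0592  0.0628  0.0443]]
-1 [[-0.0094 -0.083   0.015 ]
 [ 0.0313 -0.0658  0.042 ]
 [ 0.0602 -0.0506  0.0444]]
1 [[-0.0118  0.0533  0.0136]
 [ 0.0109  0.0642  0.0427]
 [ 0.0182  0.0768  0.0444]]
scene 399 [[ 0.013  -0.0799  0.0277]
 [ 0.0516  0.0545  0.0416]
 [ 0.0655  0.0872  0.0438]]
-1 [[ 0.0122 -0.0826  0.0269]
 [ 0.0516 -0.0653  0.0417]
 [ 0.0659 -0.0511  0.0439]]
1 [[0.0126 0.0511 0.0276]
 [0.0516 0.0685 0.0414]
 [0.0654 0.0874 0.0438]]
```

View pics/s3.png

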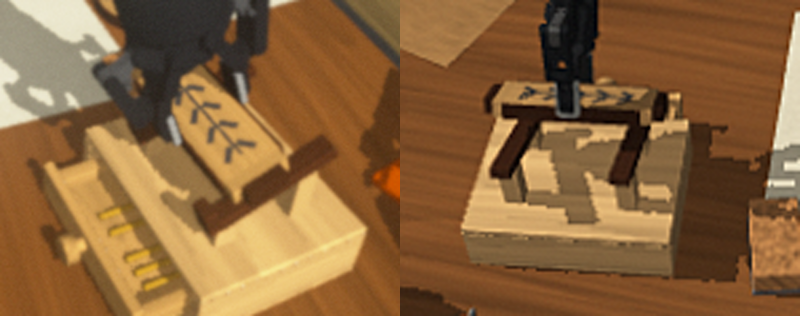

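The plate hangs parallel above both rails, centred within about 2 mm (underside ~26 mm above the rails, lips clear). Lower it until light contact.

>>> arm_command(
  increments=[
    {"dx": 0,"dy": -0.1,"dz": 0.6,"wx": 0,"wy": 0,"wz": 0,"grip": 4.5},
    {"dx": 0,"dy": -0.2,"dz": 1.2,"wx": 0,"wy": 0,"wz": 0,"grip": 4.5},
    {"dx": 0,"dy": -0.2,"dz": 1.7,"wx": 0,"wy": 0,"wz": 0,"grip": 4.5},
    {"dx": 0,"dy": -0.2,"dz": 2.1,"wx": 0,"wy": 0,"wz": 0,"grip": 4.5},
    {"dx": 0,"dy": -0.2,"dz": 2.3,"wx": 0,"wy": 0,"wz": 0,"grip": 4.5},
    {"dx": 0,"dy": -0.2,"dz": 2.4,"wx": 0,"wy": 0,"wz": 0,"grip": 4.5},
    {"dx": 0,"dy": -0.2,"dz": 2.4,"wx": 0,"wy": 0,"wz": 0,"grip": 4.5},
  ],
)

```text
clock: 6.95
eef_pos: [0.6437, -0.1341, 0.1036]
tool_rot: [0.64, 0.748, 0.133, 0.115]
ft_force: [-0.2, -0.3, -2.1]
grip_width: 0.0539
grasp_force: 63.7
```

Run:
```python
from plan import *
p,r=place(.029,.0); go(p,r); o=monitor.get_obs(); print(o['eef_pos'],o['ft_force'],o['ft_torque'])
```

```text
d cm [ 0.06 -0.41  0.28] w [0.004 0.002 0.   ] rows>= 0.1
[ 0.64372245 -0.13410331  0.10360337] [-0.22449053 -0.26034615 -2.13463819] [-0.05331742  0.48463155  0.0083574 ]
```

No contact yet. Go lower slowly.

>>> arm_command(
  increments=[
    {"dx": 0,"dy": 0,"dz": 0.1,"wx": 0,"wy": 0,"wz": 0,"grip": 4.5},
    {"dx": 0,"dy": 0,"dz": 0.2,"wx": 0,"wy": 0,"wz": 0,"grip": 4.5},
    {"dx": 0,"dy": 0,"dz": 0.25,"wx": 0,"wy": 0,"wz": 0,"grip": 4.5},
    {"dx": 0,"dy": 0,"dz": 0.25,"wx": 0,"wy": 0,"wz": 0,"grip": 4.5},
  ],
)

```text
clock: 7.35
eef_pos: [0.6445, -0.134, 0.1014]
tool_rot: [0.64, 0.748, 0.133, 0.115]
ft_force: [0.3, 0.4, -1.5]
grip_width: 0.0541
grasp_force: 63.7
```

>>> arm_command(
  increments=[
    {"dx": 0,"dy": -0.05,"dz": 0,"wx": 0,"wy": 0,"wz": 0,"grip": 4.5},
    {"dx": 0,"dy": -0.15,"dz": 0,"wx": 0,"wy": 0,"wz": 0,"grip": 4.5},
    {"dx": 0,"dy": -0.25,"dz": 0,"wx": 0,"wy": 0,"wz": 0,"grip": 4.5},
    {"dx": 0,"dy": -0.25,"dz": 0,"wx": 0,"wy": 0,"wz": 0,"grip": 4.5},
  ],
)

```text
clock: 7.75
eef_pos: [0.642, -0.1344, 0.1005]
tool_rot: [0.64, 0.748, 0.133, 0.115]
ft_force: [0.6, 0.2, -1.8]
grip_width: 0.0541
grasp_force: 63.7
```

>>> arm_command(
  increments=[
    {"dx": 0,"dy": 0,"dz": 0.1,"wx": 0,"wy": 0,"wz": 0,"grip": 4.5},
    {"dx": 0,"dy": 0,"dz": 0.15,"wx": 0,"wy": 0,"wz": 0,"grip": 4.5},
    {"dx": 0,"dy": 0,"dz": 0.15,"wx": 0,"wy": 0,"wz": 0,"grip": 4.5},
  ],
)

```text
clock: 8.05
eef_pos: [0.6422, -0.1344, 0.1003]
tool_rot: [0.64, 0.748, 0.133, 0.115]
ft_force: [-6.2, 0.3, 6.8]
grip_width: 0.0543
grasp_force: 64.8
```

>>> arm_command(
  increments=[
    {"dx": 0,"dy": 0,"dz": 0.1,"wx": 0,"wy": 0,"wz": 0,"grip": 4.5},
    {"dx": 0,"dy": 0,"dz": 0.15,"wx": 0,"wy": 0,"wz": 0,"grip": 4.5},
    {"dx": 0,"dy": 0,"dz": 0.15,"wx": 0,"wy": 0,"wz": 0,"grip": 4.5},
  ],
)

```text
clock: 8.35
eef_pos: [0.6422, -0.1344, 0.1002]
tool_rot: [0.64, 0.748, 0.133, 0.115]
ft_force: [-13.2, 1.0, 15.9]
grip_width: 0.0541
grasp_force: 65.9
```

Run:
```python
from plan import *
p,r=place(.029,.0); go(p,r); o=monitor.get_obs(); print(o['eef_pos'],o['ft_force'],o['ft_torque'])
```

```text
d cm [ 0.06 -0.15  0.02] w [ 0.004  0.003 -0.   ] rows>= 0.0
[ 0.6422015  -0.13438523  0.10022691] [-13.23374742   0.99332629  15.93482867] [0.23039452 2.11393363 0.24631117]
```

Rail contact occurs where predicted (x ≈ 30.5 mm). Ease the pressure and slide down towards the lips.

>>> arm_command(
  increments=[
    {"dx": 0,"dy": 0,"dz": -0.25,"wx": 0,"wy": 0,"wz": 0,"grip": 4.5},
    {"dx": 0,"dy": -0.1,"dz": -0.25,"wx": 0,"wy": 0,"wz": 0,"grip": 4.5},
    {"dx": 0,"dy": -0.15,"dz": -0.25,"wx": 0,"wy": 0,"wz": 0,"grip": 4.5},
    {"dx": 0,"dy": -0.15,"dz": -0.25,"wx": 0,"wy": 0,"wz": 0,"grip": 4.5},
  ],
)

```text
clock: 8.75
eef_pos: [0.6418, -0.1346, 0.1003]
tool_rot: [0.64, 0.748, 0.133, 0.116]
ft_force: [-0.3, -0.5, 2.9]
grip_width: 0.0539
grasp_force: 64.3
```

>>> arm_command(
  increments=[
    {"dx": 0,"dy": -0.05,"dz": 0,"wx": 0,"wy": 0,"wz": 0,"grip": 4.5},
    {"dx": 0,"dy": -0.1,"dz": 0,"wx": 0,"wy": 0,"wz": 0,"grip": 4.5},
    {"dx": 0,"dy": -0.1,"dz": 0,"wx": 0,"wy": 0,"wz": 0,"grip": 4.5},
  ],
)

```text
clock: 9.05
eef_pos: [0.641, -0.1348, 0.1]
tool_rot: [0.64, 0.748, 0.133, 0.116]
ft_force: [1.0, 0.5, 4.6]
grip_width: 0.0542
grasp_force: 64.3
```

Run:
```python
from plan import *
p,r=place(.029,.0); go(p,r); o=monitor.get_obs(); print(o['eef_pos'],o['ft_force'],o['ft_torque'])
```

```text
d cm [ 0.08 -0.02  0.04] w [0.006 0.003 0.001] rows>= 0.0
[ 0.64099552 -0.13481598  0.09997637] [1.04918239 0.49884398 4.63101503] [ 0.05380515 -0.04003327  0.02220431]
```

Light contact at x≈29 mm. Release gently and check before withdrawing.

>>> arm_command(
  increments=[
    {"dx": 0,"dy": 0,"dz": 0,"wx": 0,"wy": 0,"wz": 0,"grip": 5.5},
    {"dx": 0,"dy": 0,"dz": 0,"wx": 0,"wy": 0,"wz": 0,"grip": 5.8},
    {"dx": 0,"dy": 0,"dz": 0,"wx": 0,"wy": 0,"wz": 0,"grip": 6.2},
    {"dx": 0,"dy": 0,"dz": 0,"wx": 0,"wy": 0,"wz": 0,"grip": 6.8},
    {"dx": 0,"dy": 0,"dz": 0,"wx": 0,"wy": 0,"wz": 0,"grip": 7.4},
    {"dx": 0,"dy": 0,"dz": 0,"wx": 0,"wy": 0,"wz": 0,"grip": 7.4},
  ],
)

```text
clock: 9.65
eef_pos: [0.6399, -0.1347, 0.0989]
tool_rot: [0.64, 0.748, 0.132, 0.115]
ft_force: [-0.2, -0.1, -0.8]
grip_width: 0.0737
grasp_force: 0.0
```

>>> arm_command(
  increments=[
    {"dx": 0,"dy": 0,"dz": -0.3,"wx": 0,"wy": 0,"wz": 0,"grip": 7.4},
    {"dx": 0,"dy": 0,"dz": -1,"wx": 0,"wy": 0,"wz": 0,"grip": 7.4},
    {"dx": 0,"dy": 0,"dz": -2,"wx": 0,"wy": 0,"wz": 0,"grip": 7.4},
    {"dx": 0,"dy": 0,"dz": -4,"wx": 0,"wy": 0,"wz": 0,"grip": 7.4},
    {"dx": 0,"dy": 0,"dz": -6,"wx": 0,"wy": 0,"wz": 0,"grip": 7.4},
    {"dx": 0,"dy": 0,"dz": -8,"wx": 0,"wy": 0,"wz": 0,"grip": 5},
    {"dx": 0,"dy": 0,"dz": -10,"wx": 0,"wy": 0,"wz": 0,"grip": 2},
    {"dx": 0,"dy": 0,"dz": -10,"wx": 0,"wy": 0,"wz": 0,"grip": 0},
    {"dx": 0,"dy": 0,"dz": -10,"wx": 0,"wy": 0,"wz": 0,"grip": 0},
  ],
)

```text
clock: 10.55
eef_pos: [0.6062, -0.14, 0.1941]
tool_rot: [0.64, 0.748, 0.133, 0.116]
ft_force: [-0.1, 0.2, -0.1]
grip_width: 0.0158
grasp_force: 0.0
```

Run:
```python
from plan import *
o=monitor.get_obs(); print(o['clock'],o['eef_pos'],o['ft_force'],o['grip_width'])
grab('side');grab('wrist','w4'); 
a=cv2.resize(load('side')['p'][170:320,230:420],None,fx=2,fy=2,interpolation=2); b=cv2.resize(load('wrist')['p'],(400,300))
cv2.imwrite('pics/s4.png',np.hstack([a,b])[...,::-1])
for nme in('wrist','side'):
    W=cloud(nme).reshape(-1,3)-ro; q=np.c_[W@rx,W@n,W@rz]
    k=(q[:,2]>.012)&(q[:,2]<.022)&(abs(q[:,1])<.1)&(q[:,0]>.005)&(q[:,0]<.07); Q=q[k]
    if len(Q): print(nme,len(Q),cv2.minAreaRect((Q[:,:2]).astype(np.float32)),np.round(np.percentile(Q,[2,50,98],axis=0),4)); A=np.c_[Q[:,:2],np.ones(len(Q))]; print(np.linalg.lstsq(A,Q[:,2],rcond=None)[0])
    m=(abs(q[:,2])<.006)&(abs(abs(q[:,1])-.055)<.012)&(q[:,0]>.06)&(q[:,0]<.12); print('rail',m.sum(),np.percentile(q[m],[5,50,95],axis=0) if m.sum() else 0)
# knob face target poses
tilt=np.radians(25); tz=np.sin(tilt)*e-np.cos(tilt)*Z; ty=np.cos(tilt)*e+np.sin(tilt)*Z
for s,z in((.22,.15),(.19,.025),(.115,.025)): go(C-s*e+z*Z,rot(ty,tz))
```

```text
10.55 [ 0.60620863 -0.14003575  0.19405494] [-0.06356559  0.2475269  -0.12694897] 0.015820155876083444
wrist 12731 ((0.029175372794270515, 0.0008074790239334106), (0.04834532365202904, 0.1700449436903), 0.01194581389427185) [[ 0.0061 -0.0713  0.0158]
 [ 0.0279  0.0248  0.0172]
 [ 0.052   0.0833  0.0186]]
[-0.00179132 -0.00233419  0.01728022]
rail 3243 [[ 0.06230109 -0.06210603 -0.00149286]
 [ 0.08294109  0.04639614  0.00088256]
 [ 0.10372052  0.06235584  0.00201508]]
side 2342 ((0.031055137515068054, 0.0017140433192253113), (0.17194081842899323, 0.05191058665513992), 89.91893768310547) [[ 0.0062 -0.0818  0.0142]
 [ 0.0294 -0.0119  0.0164]
 [ 0.0553  0.0776  0.0184]]
[-0.00120121  0.00181176  0.01644417]
rail 589 [[ 0.06349067 -0.06561265 -0.00403115]
 [ 0.08503087 -0.05017879  0.00025104]
 [ 0.10735473  0.05993441  0.00190471]]
d cm [ 1.000e-02 -1.692e+01 -1.720e+00] w [-0.085  0.001  0.   ] rows>= 3.4
d cm [  0.03 -18.4   11.05] w [-0.085  0.001  0.   ] rows>= 4.3
d cm [  0.03 -11.36  13.63] w [-0.085  0.001  0.   ] rows>= 3.5
```

View pics/s4.png

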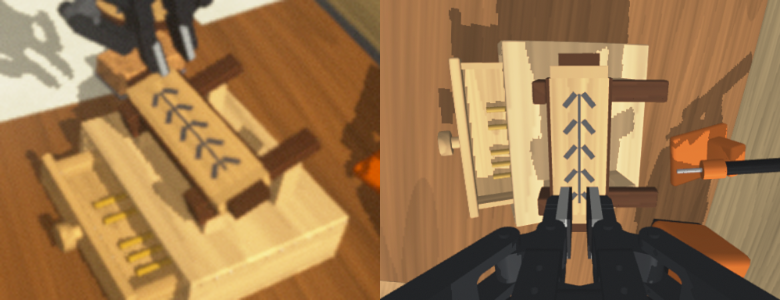

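The plate lies flat and square against both lips. In the crop, the drawer knob is at (67,237). Now position in front of the knob.

>>> arm_command(
  increments=[
    {"dx": 0,"dy": -3,"dz": -0.5,"wx": -0.02,"wy": 0,"wz": 0,"grip": 0},
    {"dx": 0,"dy": -7,"dz": -1,"wx": -0.04,"wy": 0,"wz": 0,"grip": 0},
    {"dx": 0,"dy": -11,"dz": -1.5,"wx": -0.06,"wy": 0,"wz": 0,"grip": 0},
    {"dx": 0,"dy": -15,"dz": -1.7,"wx": -0.08,"wy": 0,"wz": 0,"grip": 0},
    {"dx": 0,"dy": -17,"dz": -1.7,"wx": -0.085,"wy": 0,"wz": 0,"grip": 0},
    {"dx": 0,"dy": -17.2,"dz": 1,"wx": -0.085,"wy": 0,"wz": 0,"grip": 0},
    {"dx": 0,"dy": -17.7,"dz": 5,"wx": -0.085,"wy": 0,"wz": 0,"grip": 0},
    {"dx": 0,"dy": -18.2,"dz": 9,"wx": -0.085,"wy": 0,"wz": 0,"grip": 0},
    {"dx": 0,"dy": -18.4,"dz": 11,"wx": -0.085,"wy": 0,"wz": 0,"grip": 0},
    {"dx": 0,"dy": -18.4,"dz": 11,"wx": -0.085,"wy": 0,"wz": 0,"grip": 0},
  ],
)

```text
clock: 11.65
eef_pos: [0.4701, -0.159, 0.022]
tool_rot: [0.635, 0.742, 0.163, 0.138]
ft_force: [-1.0, 0.1, -0.0]
grip_width: -0.0001
grasp_force: 0.0
```

Run:
```python
from plan import *
o=monitor.get_obs(); print(o['clock'],o['eef_pos'],o['ft_force'],o['grip_width'])
W=cloud('side').reshape(-1,3)-C; q=np.c_[W@e,W@n,W[:,2]]
m=(q[:,2]>.015)&(q[:,2]<.05)&(q[:,0]<-.125)&(q[:,0]>-.18)&(abs(q[:,1])<.03); print('knob',m.sum(),np.percentile(q[m],[2,50,98],axis=0))
d=o['eef_pos']-C; print('tcp in stand',d@e,d@n,d[2])
ty=np.cos(np.radians(25))*e+np.sin(np.radians(25))*Z;tz=np.sin(np.radians(25))*e-np.cos(np.radians(25))*Z
go(C-.155*e+.025*Z,rot(ty,tz)); go(C-.115*e+.025*Z,rot(ty,tz))
```

```text
11.65 [ 0.47006372 -0.15903468  0.02195256] [-0.95409145  0.12450591 -0.04988301] -6.340923874580729e-05
knob 358 [[-0.14881526 -0.02783429  0.0171125 ]
 [-0.12901309 -0.00474693  0.03705599]
 [-0.12540021  0.02814437  0.04484516]]
tcp in stand -0.19198668247169254 0.0016879766026911746 0.021952562976573945
d cm [-0.17  3.49  1.27] w [-0.006 -0.003 -0.001] rows>= 0.7
d cm [-0.17  7.12  2.94] w [-0.006 -0.003 -0.001] rows>= 1.5
```

>>> arm_command(
  increments=[
    {"dx": -0.1,"dy": 1,"dz": 0.4,"wx": 0,"wy": 0,"wz": 0,"grip": 0},
    {"dx": -0.1,"dy": 2,"dz": 0.85,"wx": 0,"wy": 0,"wz": 0,"grip": 0},
    {"dx": -0.1,"dy": 3,"dz": 1.25,"wx": 0,"wy": 0,"wz": 0,"grip": 0},
    {"dx": -0.1,"dy": 3.8,"dz": 1.6,"wx": 0,"wy": 0,"wz": 0,"grip": 0},
    {"dx": -0.1,"dy": 4.5,"dz": 1.9,"wx": 0,"wy": 0,"wz": 0,"grip": 0},
    {"dx": -0.1,"dy": 5.2,"dz": 2.2,"wx": 0,"wy": 0,"wz": 0,"grip": 0},
    {"dx": -0.1,"dy": 5.7,"dz": 2.45,"wx": 0,"wy": 0,"wz": 0,"grip": 0},
    {"dx": -0.1,"dy": 6.1,"dz": 2.65,"wx": 0,"wy": 0,"wz": 0,"grip": 0},
    {"dx": -0.1,"dy": 6.1,"dz": 2.65,"wx": 0,"wy": 0,"wz": 0,"grip": 0},
  ],
)

```text
clock: 12.55
eef_pos: [0.5395, -0.1514, 0.0282]
tool_rot: [0.634, 0.742, 0.165, 0.142]
ft_force: [-0.4, 1.0, 0.4]
grip_width: -0.0002
grasp_force: 0.0
```

>>> arm_command(
  increments=[
    {"dx": 0,"dy": 0.2,"dz": 0.1,"wx": 0,"wy": 0,"wz": 0,"grip": 0},
    {"dx": 0,"dy": 0.4,"dz": 0.2,"wx": 0,"wy": 0,"wz": 0,"grip": 0},
    {"dx": 0,"dy": 0.5,"dz": 0.23,"wx": 0,"wy": 0,"wz": 0,"grip": 0},
    {"dx": 0,"dy": 0.5,"dz": 0.23,"wx": 0,"wy": 0,"wz": 0,"grip": 0},
  ],
)

```text
clock: 12.95
eef_pos: [0.5439, -0.1506, 0.0278]
tool_rot: [0.635, 0.742, 0.164, 0.142]
ft_force: [-0.8, 0.4, -0.7]
grip_width: 0.0002
grasp_force: 0.4
```

Run:
```python
from plan import *
o=monitor.get_obs(); d=o['eef_pos']-C; print('tcp in stand',d@e,d@n,d[2],o['ft_force'])
```

```text
tcp in stand -0.11775949936860469 -0.0014226990126878418 0.027830689615809562 [-0.84182805  0.4003059  -0.73245973]
```

Still moving with the drawer's light friction. Continue in small steps.

>>> arm_command(
  increments=[
    {"dx": 0,"dy": 0.15,"dz": 0.08,"wx": 0,"wy": 0,"wz": 0,"grip": 0},
    {"dx": 0,"dy": 0.3,"dz": 0.15,"wx": 0,"wy": 0,"wz": 0,"grip": 0},
    {"dx": 0,"dy": 0.4,"dz": 0.2,"wx": 0,"wy": 0,"wz": 0,"grip": 0},
    {"dx": 0,"dy": 0.4,"dz": 0.2,"wx": 0,"wy": 0,"wz": 0,"grip": 0},
  ],
)

```text
clock: 13.35
eef_pos: [0.5487, -0.15, 0.0279]
tool_rot: [0.635, 0.742, 0.164, 0.142]
ft_force: [-0.5, 0.5, -0.4]
grip_width: -0.0002
grasp_force: 0.5
```

>>> arm_command(
  increments=[
    {"dx": 0,"dy": 0.15,"dz": 0.08,"wx": 0,"wy": 0,"wz": 0,"grip": 0},
    {"dx": 0,"dy": 0.3,"dz": 0.15,"wx": 0,"wy": 0,"wz": 0,"grip": 0},
    {"dx": 0,"dy": 0.3,"dz": 0.15,"wx": 0,"wy": 0,"wz": 0,"grip": 0},
  ],
)

```text
clock: 13.65
eef_pos: [0.5523, -0.1497, 0.0281]
tool_rot: [0.635, 0.742, 0.164, 0.142]
ft_force: [-1.3, -0.1, -1.3]
grip_width: 0.0002
grasp_force: 0.4
```

Run:
```python
from plan import *
o=monitor.get_obs(); d=o['eef_pos']-C; print('tcp in stand',d@e,d@n,d[2],o['ft_force'])
grab('side'); 
W=cloud('side').reshape(-1,3)-C; q=np.c_[W@e,W@n,W[:,2]]
m=(q[:,2]>.038)&(q[:,2]<.047)&(q[:,0]<-.07)&(q[:,0]>-.16)&(abs(q[:,1])>.03)&(abs(q[:,1])<.09); print('panel',m.sum(),np.percentile(q[m],[2,50,98],axis=0))
```

```text
tcp in stand -0.10929130226736028 -0.00177694622114389 0.02805525753757751 [-1.31849134 -0.13386735 -1.26280237]
panel 107 [[-0.08140502 -0.08545651  0.03889778]
 [-0.07994463 -0.06084128  0.04316131]
 [-0.07742123 -0.03280448  0.0463301 ]]
```

>>> arm_command(
  increments=[
    {"dx": 0,"dy": 0.15,"dz": 0.08,"wx": 0,"wy": 0,"wz": 0,"grip": 0},
    {"dx": 0,"dy": 0.3,"dz": 0.15,"wx": 0,"wy": 0,"wz": 0,"grip": 0},
    {"dx": 0,"dy": 0.3,"dz": 0.15,"wx": 0,"wy": 0,"wz": 0,"grip": 0},
  ],
)

```text
clock: 14.0
eef_pos: [0.5534, -0.1495, 0.0273]
tool_rot: [0.635, 0.741, 0.163, 0.141]
ft_force: [-8.1, -1.6, 4.4]
grip_width: -0.0001
grasp_force: 4.3
```

>>> arm_command(
  increments=[
    {"dx": 0,"dy": 0.1,"dz": 0.05,"wx": 0,"wy": 0,"wz": 0,"grip": 0},
    {"dx": 0,"dy": 0.1,"dz": 0.05,"wx": 0,"wy": 0,"wz": 0,"grip": 0},
  ],
)

```text
clock: 14.2
eef_pos: [0.5534, -0.1495, 0.027]
tool_rot: [0.636, 0.741, 0.162, 0.14]
ft_force: [-12.6, -1.6, 8.1]
grip_width: -0.0003
grasp_force: 6.2
```

It's against the stop: the force rises without motion. Back off straight and check.

>>> arm_command(
  increments=[
    {"dx": 0,"dy": -0.5,"dz": -0.23,"wx": 0,"wy": 0,"wz": 0,"grip": 0},
    {"dx": 0,"dy": -2,"dz": -0.9,"wx": 0,"wy": 0,"wz": 0,"grip": 0},
    {"dx": 0,"dy": -4.5,"dz": -2.1,"wx": 0,"wy": 0,"wz": 0,"grip": 0},
    {"dx": 0,"dy": -8,"dz": -3.7,"wx": 0,"wy": 0,"wz": 0,"grip": 0},
    {"dx": 0,"dy": -11,"dz": -6,"wx": 0,"wy": 0,"wz": 0,"grip": 0},
    {"dx": 0,"dy": -11,"dz": -10,"wx": 0,"wy": 0,"wz": 0,"grip": 0},
    {"dx": 0,"dy": -11,"dz": -14,"wx": 0,"wy": 0,"wz": 0,"grip": 0},
    {"dx": 0,"dy": -11,"dz": -14,"wx": 0,"wy": 0,"wz": 0,"grip": 0},
    {"dx": 0,"dy": -11,"dz": -14,"wx": 0,"wy": 0,"wz": 0,"grip": 0},
  ],
)

```text
clock: 15.1
eef_pos: [0.4006, -0.1746, 0.1099]
tool_rot: [0.634, 0.741, 0.165, 0.145]
ft_force: [0.3, -0.5, -0.7]
grip_width: -0.0002
grasp_force: 0.0
```

Run:
```python
from plan import *
grab('side');grab('scene')
a=cv2.resize(load('side')['p'][170:320,230:420],None,fx=2.1,fy=2.1,interpolation=2); b=cv2.resize(load('scene')['p'],(400,315))
cv2.imwrite('pics/s5.png',np.hstack([a,b])[...,::-1])
W=cloud('side').reshape(-1,3); q=W-C; q=np.c_[q@e,q@n,q[:,2]]
m=(q[:,2]>.018)&(q[:,2]<.042)&(q[:,0]<-.085)&(q[:,0]>-.18)&(abs(q[:,1])<.03); print('knob',m.sum(),np.percentile(q[m],[2,50,98],axis=0))
W=W-ro; q=np.c_[W@rx,W@n,W@rz]
k=(q[:,2]>.012)&(q[:,2]<.022)&(abs(q[:,1])<.1)&(q[:,0]>.003)&(q[:,0]<.07); print(cv2.minAreaRect(q[k][:,:2].astype(np.float32)))
o=monitor.get_obs();print(o['clock'],o['ft_force'],o['eef_pos'])
```

```text
knob 116 [[-0.10062682 -0.01310717  0.02211187]
 [-0.09806694 -0.00558205  0.03598987]
 [-0.08910172  0.00940648  0.04173968]]
((0.030075807124376297, 0.0012890025973320007), (0.17102272808551788, 0.0540301688015461), 89.94302368164062)
15.2 [ 0.30745024  0.12014431 -0.28768751] [ 0.39940126 -0.17321603  0.10761331]
```

View pics/s5.png

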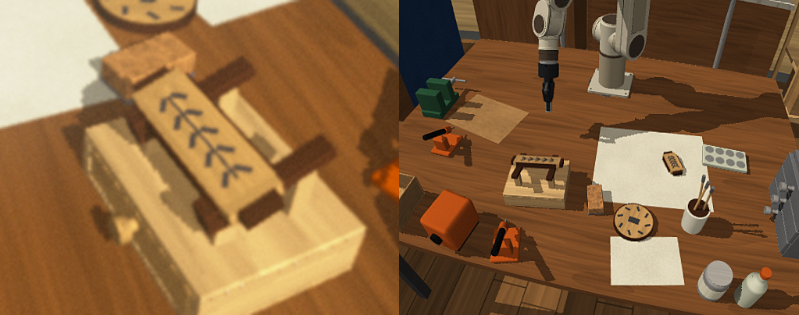

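The picture shows the drawer flush, with its knob at (127,228) and the knob face 100 mm from the stand's centre, which is home. The plate sits against the lips, the bystanders haven't moved, and the arm is clear.

```bash
python3 -c "
from workcell import job; print(job.job_done())"
```

```text
the job is handed in; nothing more can be done
None
```

I handed the job in at about 15 s: the long nameplate lies face up across both rails against the lips, the drawer is home, and the other things look unmoved; no verdict was returned.

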